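# Seat the keyed index wheel and lock it with the keeper

### The arm

A 7-joint arm with a two-finger parallel gripper is mounted at the origin on the work surface. World frame = base frame: x ahead of the robot, y to its left, z up, the work surface at z = 0. Lengths are in m, angles in rad, forces in N, time in s.
With the tool pointing down it reaches from about 0.35 to 0.9 m from the base axis. Payload 8.1 kg.
Tool frame: the origin (TCP) lies between the finger pads; the fingertips stand 8 mm ahead of it and the grasp point (between the pads) lies 11 mm behind it (arm.tcp_to_tips is the distance from the TCP to the fingertips, in m); z points along the fingers, x is the direction in which the jaws open and shut, and the axes are right-handed (so a half turn about z gives the same grasp; the last joint's range is limited). The gripper opens to 92 mm and grips with 3 to 60 N. Pads are 19 mm wide; open, the fingers measure 130 mm over their backs; the gripper's body (75 mm by 190 mm) begins 47 mm behind the grasp point.
Start: joints at [1.217, 0.434, 0.025, 1.573, -0.012, 1.134, -0.075], TCP at [0.155, -0.605, 0.204] pointing down, gripper open.
Joint ranges: [-2.62, 2.62], [-0.44, 2.09], [-1.27, 1.32], [0.08, 2.57], [-1.32, 4.46], [0.12, 2], [-2.74, 2.74]. Speed limits (rad/s): [2.22, 2.22, 3.01, 3.01, 3.14, 3.14, 3.14].

### API

Orientations are given as a rotation vector (axis times angle).
In Python, from cell import arm, eyes gives the robot as it stands.
- The arm moves only by the tool play_rows, never from a script. Its argument "rows" is a list of rows, each a list of 3 entries, a list of its own where there are three numbers: the shift along the tool's x, y, z each as a share of 50 cm, from -1 to 1, then the turn, a rotation vector about the tool's x, y, z each as a share of 60 degrees, from -1 to 1, then the opening, from -1 (shut) to 1 (fully open), so that 0 is half open. In form: [[[dx, dy, dz], [ax, ay, az], grip], ...]. A call has 1 to 10 rows; each row is the pose to reach, as a shift and turn from the pose commanded when the call began, along the tool's axes at that moment; what a row does not reach only later rows make up. A row lasts 1/10 s, in which the tool goes at most 50 mm and 8.59 degrees, less where a joint would pass 70% of its speed; a pose out of reach is approached as far as the arm can. A call with a number of a shift or a turn outside -1 to 1 is refused whole. A call with a gripper value outside its range is refused whole. The fingers move at their own pace and stop on an object; "newtons" is the grip in N (left out, the last holds). Time passes only in rows, so rows that repeat a pose let the fingers close. It gives the time, the measured TCP pose, the force and the opening at its end, in the units of the state.
- arm.observe(): the state, without advancing time (a new reading comes with each control period).
- eyes.get_image(name): name is "side" or "top"; returns (picture, depth): 400x640x3 uint8, red, green, blue; 400x640 float32, m along the optical axis (not along the pixel's ray), 0 where there is no reading.
- eyes.get_calibration(name): a dict with "intrinsics" (3x3 intrinsics, pixels), "k1" (the pictures are not rectified: a ray, as slopes to the right and down, at radius r is drawn at 1 + k1 r^2 times it, then the intrinsics apply), "R" (3x3) and "t" (3): a world point X has camera coordinates R X + t. Camera axes: x right, y down, z forward; pixel columns grow to the right and rows downward; lengths in m; the calibration is good to about 2 mm. A picture is of the moment at which its call begins. get_calibration takes no time and is no camera call.
- arm.sign_off(): hands the job in, once; it reports no verdict.
The state is a dict: "clock": time; "joints": joint angles; "dq": joint speeds; "joint_efforts": joint torques, N m; "position": TCP position; "ee_rot": TCP orientation; "force": force on the tool from outside, world axes, zero at the start; "ft_torque": the same for the moment, N m; "width": opening from 0.0 (shut) to 1.0 (fully open).
Only numpy, scipy, OpenCV 4.12 (cv2) and the standard library are available. Lean on these libraries where they do the work, as an engineer would, in place of code of your own. Each camera call takes 0.05 s, during which the arm holds its last target.

### The job

The aluminium index wheel has been slipped over the spindle of the blue indexing fixture, but it is riding on top of the spindle's keys: press on it and turn it until its keyways find the keys and it drops, and push it fully home on its collar, without ever lifting it off the spindle. Then swing the keeper arm by its red knob across the wheel's hub, all the way to its stop, and leave everything else on the bench where it is.

Things in the scene. Friction and masses are not known exactly. Their poses are not given: they have to be found in the camera images.
- fixture: Indexing fixture, fixed: dark base plate 190 x 215 x 12 mm, blue housing, upright steel spindle 28 mm across up to z = 79 mm. Origin on the spindle's axis at bench level, z up. Three brass keys, 8 mm wide, stand out to 21 mm from the axis, z = 40 to 56 mm, at 0, 120 and 240 degrees from its x axis; brass marks on the plate, 81 mm out, show these angles.
- collar (a point): Centre of the collar's flat top (64 mm across, z = 40 mm), on which the wheel sits when home. Between the keys sprung plungers make the wheel a push fit: once its keyways are over the keys it drops some 5 to 10 mm and sticks, then must be pushed down with 3 to 15 N, evenly on both sides of the spindle, until it sits on the collar. A push on one side only may bind.
- wheel: Aluminium index wheel, loose on the spindle, 0.35 to 0.5 kg: notched disc 132 mm across, 14 mm thick. Origin: centre of its underside, z up; 56 mm above the fixture's origin when riding on the keys, 40 mm when home. Its 30 mm bore has three keyways, 10.4 mm wide, at 0, 120, 240 degrees from its x axis: it fits at any of three angles, to about 3 degrees.
- hub_top (a point): Centre of the top of the wheel's hub, 40 mm above the wheel's underside. The hub is 56 mm across and stands 26 mm over the disc's flat face.
- pin_a (a point): Top centre of an orange drive pin on the wheel: upright, 12 mm across, standing 22 mm tall on the disc's flat face, 48 mm from the axis along the wheel's +x. The face between hub and rim is otherwise free: fingers can press on it on both sides of the hub and push the pins round.
- pin_b (a point): Top centre of the other orange drive pin, alike, 48 mm from the axis along the wheel's -x.
- keeper (a joint): Keeper arm's angle about its upright post, rad: 0 = swung fully aside, 1.92 = at its stop, across the hub's centre. Grows anticlockwise seen from above; lightly stiff (under 2 N at the knob), stays where left. The dark flat arm, 22 mm wide, 83 to 93 mm above the bench, clears hub and pins only when the wheel is home.
- keeper_knob (a point): Top centre of the keeper's red knob: an upright cylinder 18 mm across, 28 mm tall on the arm, 80 mm from the post's axis, top 121 mm above the bench. Seen from the post, the knob lies at 160 degrees + joint value, anticlockwise from the fixture's x axis.
- post (a point): Point on the axis of the keeper's post, at the arm's underside (83 mm above the bench), at (0, 88) mm in the fixture's frame. The post is 18 mm across.
- spacer: brass ring, 48 mm across, 14 mm tall, lying near the fixture; a bystander; origin at the centre of its underside
- stop_block: stepped steel block, 50 x 30 x 28 mm, near the fixture; a bystander; origin at the centre of its underside
- weld_square: grey and steel triangular welding square, about 100 x 80 x 16 mm, lying near the fixture; a bystander; origin on its underside
- wrench: steel wrench, 180 mm, lying on the bench; a bystander
- wire_brush: hand brush, 200 mm, lying on the bench; a bystander
- spray_can: green can, 60 mm across, 170 mm tall, standing; a bystander; origin at the centre of its underside
- flux_jar: amber jar with black cap, 64 mm across, 75 mm tall, standing; a bystander; origin at the centre of its underside
Mind the look-alikes: they are no part of the job. Of the things that look like the wheel, the smallest one is meant.

How it is judged:
By the outcome, as a careful person would: the job done as asked, in the order asked, and still so for the second after the job is handed in, with the robot touching nothing.
It also fails if it takes over 45 s, if anything falls off the work surface, if the arm or the gripper's body presses on something with over 40 N, if the wrist force passes 120 N, or if a joint passes its speed limit or range.

## Working session

There is one attempt and no reset: what is moved stays moved. The work goes in short steps, Python scripts to look and compute and a tool call to move; the robot and the scene stay as the last step left them, time stands still between calls to the robot, and variables do not carry over. Pictures are saved under pics/ and viewed, and the job is handed in when it is done.

Besides the shell and the picture viewer there is one more tool, called as a command line: name --argument value ..., lists and objects as JSON in quotes. play_rows: Moves the arm, as the interface text tells. Its arguments: {"type":"object","properties":{"rows":{"type":"array","items":{"type":"array"}},"newtons":{"type":"number"}},"required":["rows"]}

```bash
ls; mkdir -p pics; cat > h.py <<'E'
import numpy as np, cv2
from cell import arm, eyes
def shot(n,tag):
    im,d=eyes.get_image(n); np.savez(f'pics/{tag}.npz',im=im,d=d); cv2.imwrite(f'pics/{tag}.png',im[:,:,::-1]); return im,d
def rays(n,uv):
    c=eyes.get_calibration(n);K=np.array(c['intrinsics'],float);k1=c['k1']
    D=np.array([k1,0,0,0,0.]); p=cv2.undistortPoints(np.array(uv,float).reshape(-1,1,2),K,D).reshape(-1,2)
    R=np.array(c['R']);t=np.array(c['t']);o=-R.T@t
    return o,np.c_[p,np.ones(len(p))]@R
def onz(n,uv,z):
    o,d=rays(n,uv); return o+d*((z-o[2])/d[:,2])[:,None]
def ondepth(n,uv,dd):
    o,d=rays(n,uv); return o+d*np.array(dd)[:,None]
def proj(n,X):
    c=eyes.get_calibration(n);R=np.array(c['R']);t=np.array(c['t'])
    r,_=cv2.Rodrigues(R); return cv2.projectPoints(np.array(X,float).reshape(-1,1,3),r,t,np.array(c['intrinsics'],float),np.array([c['k1'],0,0,0,0.]))[0].reshape(-1,2)
E
python3 - <<'E'
from h import *
for n in('top','side'):
    shot(n,n+'0'); c=eyes.get_calibration(n); print(n,c)
print(arm.observe())
E
```

```text
pics
top {'intrinsics': array([[444.33092842,   0.        , 321.01546109],
       [  0.        , 444.33092842, 203.41938548],
       [  0.        ,   0.        ,   1.        ]]), 'k1': -0.052431132075807595, 'R': array([[-0.00793635, -0.99993189,  0.008557  ],
       [-0.99737632,  0.00729973, -0.07202222],
       [ 0.07195485, -0.00910614, -0.99736632]]), 't': array([0.00228379, 0.55824729, 1.2821481 ])}
side {'intrinsics': array([[412.3803158 ,   0.        , 332.69546462],
       [  0.        , 412.3803158 , 198.04566286],
       [  0.        ,   0.        ,   1.        ]]), 'k1': -0.05173035782748084, 'R': array([[-0.8475253 , -0.5303386 ,  0.02102002],
       [-0.29156363,  0.43211905, -0.85338372],
       [ 0.44349918, -0.72939297, -0.52085927]]), 't': array([0.48717057, 0.2327655 , 1.16928138])}
{'clock': 0.1, 'joints': array([ 1.217395  ,  0.43516365,  0.02495069,  1.5739791 , -0.01156454,
        1.13397808, -0.0750914 ]), 'dq': array([ 0.00072789, -0.00178074,  0.00183743, -0.00352274,  0.000574  ,
       -0.00061474,  0.0003341 ]), 'joint_efforts': array([ 3.29135793e-03, -6.69122601e+01,  9.87968221e-01, -3.15145719e+01,
       -6.05022395e-02,  3.75310227e-02,  6.82122595e-05]), 'position': array([ 0.15494448, -0.60500453,  0.20292723]), 'ee_rot': array([-2.48124094e+00,  1.92574251e+00,  1.85059753e-03]), 'force': array([-1.18734678, -0.30170892, -0.68512785]), 'ft_torque': array([-0.00677115,  0.01026313, -0.00086217]), 'width': 0.9953541805703577}
```

View pics/top0.png

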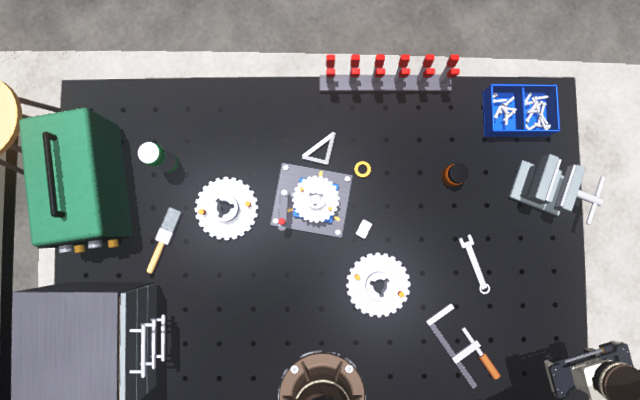

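View pics/side0.png

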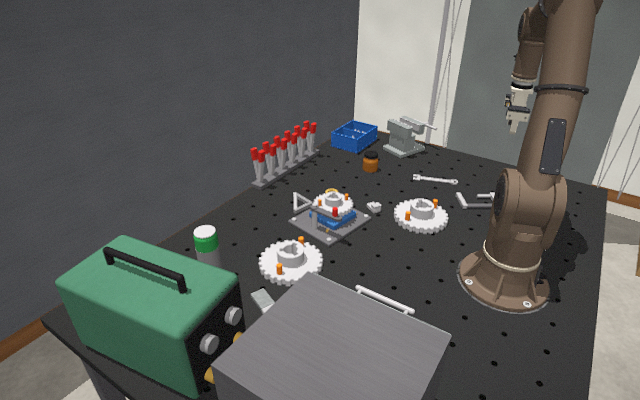

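Candidates in the top view that look like the wheel are at (226,208), (379,285) and (316,200). The one at (316,200) is smallest and sits on the blue fixture, so I choose it. I'll check it in a close crop.

```bash
python3 - <<'E'
from h import *
im=np.load('pics/top0.npz')['im'][150:250,255:385,::-1]
cv2.imwrite('pics/c1.png',cv2.resize(im,None,fx=6,fy=6,interpolation=cv2.INTER_CUBIC))
im=np.load('pics/side0.npz')['im'][180:250,280:390,::-1]
cv2.imwrite('pics/c2.png',cv2.resize(im,None,fx=7,fy=7,interpolation=cv2.INTER_CUBIC))
E
```

```text
(no output)
```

View pics/c1.png

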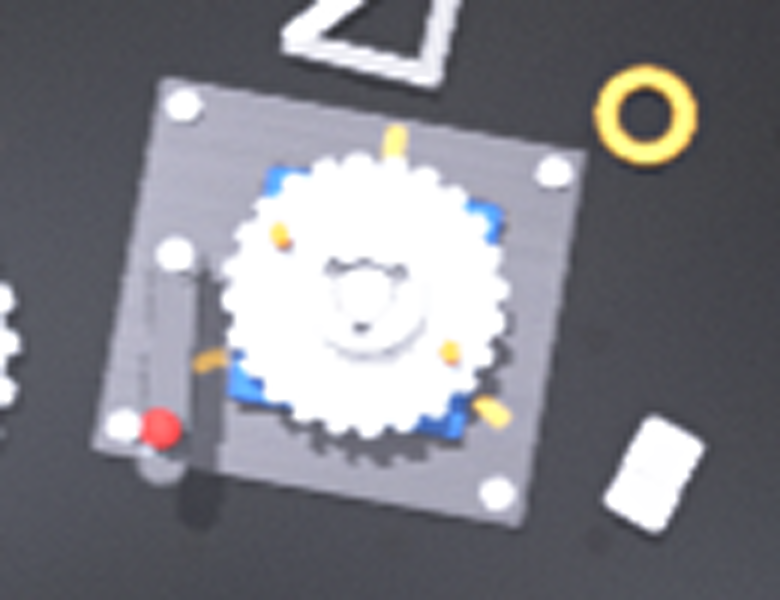

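View pics/c2.png

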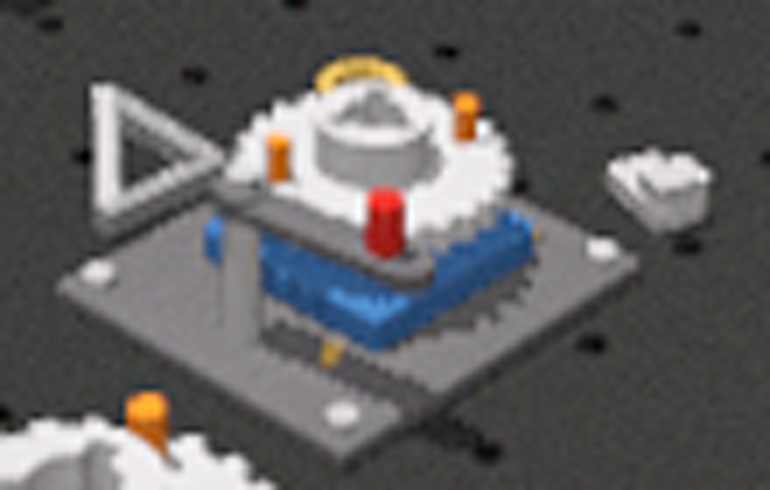

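The crop shows the small wheel on the blue housing. Its pins are at about (302,189) and (330,209), the brass marks at (321,173), (337,218) and (290,210), the red knob at (282,221), and the post at (284,192).

```bash
cat > m.py <<'E'
from h import *
def blobs(n,im,lo,hi,box,mn=2):
    hsv=cv2.cvtColor(im,cv2.COLOR_RGB2HSV); m=cv2.inRange(hsv,np.array(lo),np.array(hi)); x0,y0,x1,y1=box
    mm=np.zeros_like(m); mm[y0:y1,x0:x1]=m[y0:y1,x0:x1]
    k,l,s,c=cv2.connectedComponentsWithStats(mm)
    return [(c[i].round(2),int(s[i,4]),s[i,:4].tolist()) for i in range(1,k) if s[i,4]>=mn]
E
python3 - <<'E'
from m import *
for n,box in(('top',(265,150,352,245)),('side',(280,180,370,250))):
    z=np.load(f'pics/{n}0.npz');im=z['im'];hsv=cv2.cvtColor(im,cv2.COLOR_RGB2HSV)
    for nm,lo,hi in(('orange/brass',(8,120,90),(30,255,255)),('red',(0,150,80),(6,255,255))):
        print(n,nm)
        for c,a,b in blobs(n,im,lo,hi,box):
            u,v=np.round(c).astype(int); print(c,a,b,hsv[v,u],onz(n,[c],{'red':.121}.get(nm,.012))[0].round(4),onz(n,[c],.092)[0].round(4))
z=np.load('pics/top0.npz');im=z['im'];d=z['d']
# wheel by depth height
v,u=np.mgrid[150:250,265:355]; P=ondepth('top',np.c_[u.ravel(),v.ravel()],d[150:250,265:355].ravel())
for lo,hi in((.06,.078),(.088,.1),(.079,.087),(.1,.13)):
    m=(P[:,2]>lo)&(P[:,2]<hi); print(lo,m.sum(),P[m].mean(0).round(4) if m.any() else '',P[m].min(0) ,P[m].max(0))
np.save('pics/P.npy',P)
m=((P[:,2]>.06)).reshape(v.shape); cv2.imwrite('pics/m.png',cv2.resize(np.clip(P[:,2].reshape(v.shape)*2000,0,255).astype('uint8'),None,fx=6,fy=6,interpolation=0))
E
```

```text
top orange/brass
[301.4 189.2] 5 [301, 188, 2, 3] [ 26 144 255] [0.6014 0.0556 0.012 ] [0.593  0.0528 0.092 ]
[289.5  209.75] 8 [288, 209, 4, 3] [ 18 133 220] [0.5408 0.0909 0.012 ] [0.5362 0.086  0.092 ]
[329.5 208.5] 4 [329, 208, 2, 2] [ 25 140 255] [ 0.5436 -0.0269  0.012 ] [ 0.5388 -0.0247  0.092 ]
[334.5 216.5] 2 [334, 216, 2, 2] [ 17  82 167] [ 0.5199 -0.0414  0.012 ] [ 0.5165 -0.0383  0.092 ]
top red
[282.  221.5] 6 [280, 220, 4, 3] [  0 152 255] [0.5029 0.1045 0.121 ] [0.5038 0.1068 0.092 ]
side orange/brass
[331.06 189.8 ] 35 [325, 188, 14, 5] [ 21 172 173] [ 0.6678 -0.1365  0.012 ] [ 0.5959 -0.0197  0.092 ]
[346.17 195.87] 23 [345, 193, 4, 7] [ 13 225 179] [ 0.5978 -0.1302  0.012 ] [ 0.5331 -0.014   0.092 ]
[319.27 202.27] 15 [318, 199, 3, 7] [ 14 228 181] [ 0.6555 -0.0376  0.012 ] [0.5849 0.0692 0.092 ]
[326.71 230.  ] 7 [326, 229, 3, 3] [ 20 162 173] [0.5415 0.0903 0.012 ] [0.4825 0.184  0.092 ]
[300.82 239.28] 40 [298, 236, 6, 9] [ 16 209 238] [0.5822 0.1771 0.012 ] [0.5191 0.262  0.092 ]
side red
[334.46 211.63] 41 [332, 207, 6, 10] [  0 201 162] [0.4924 0.1265 0.121 ] [0.5152 0.0886 0.092 ]
0.06 1271 [0.567  0.0127 0.0702] [ 0.5023268  -0.05247817  0.06091977] [0.63322669 0.07743749 0.07794685]
0.088 495 [0.5528 0.0632 0.0943] [ 0.48034351 -0.03164328  0.08801327] [0.59934712 0.1175571  0.09990301]
0.079 45 [0.5635 0.0207 0.0818] [ 0.48044366 -0.02623586  0.07904524] [0.59203061 0.1071663  0.08683363]
0.1 67 [0.5383 0.0889 0.112 ] [ 0.49611383 -0.01227639  0.10000171] [0.59301066 0.11270543 0.12431768]
```

View pics/m.png

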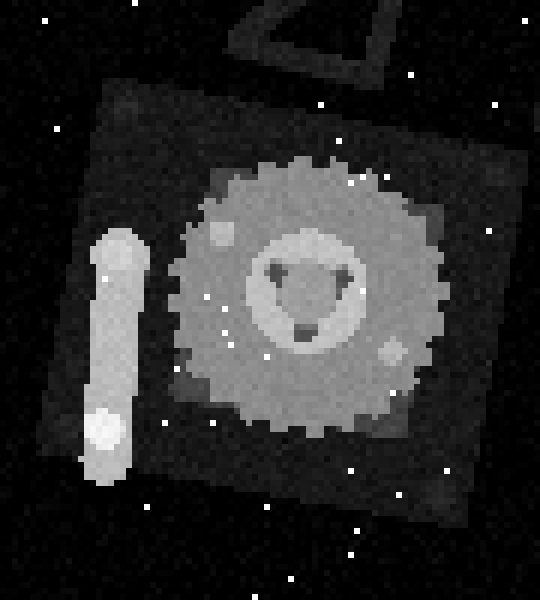

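```bash
cat > f.py <<'E'
from m import *
def fit(n='top',d=None,c0=(.567,.0127)):
    v,u=np.mgrid[140:255,260:360]; P=ondepth(n,np.c_[u.ravel(),v.ravel()],d[140:255,260:360].ravel())
    return P,np.hypot(P[:,0]-c0[0],P[:,1]-c0[1])
E
python3 - <<'E'
from f import *
z=np.load('pics/top0.npz');im=z['im'];d=z['d']
P,r=fit('top',d)
disc=P[(r<.064)&(r>.03)&(abs(P[:,2]-.07)<.005)]; print('disc z',disc[:,2].mean())
w=P[(r<.075)&(abs(P[:,2]-.07)<.008)]
(c,R)=cv2.minEnclosingCircle(w[:,:2].astype('f4')); print('disc circle',c,R)
hub=P[(r<.032)&(abs(P[:,2]-.096)<.006)]; c,R=cv2.minEnclosingCircle(hub[:,:2].astype('f4')); print('hub',c,R,hub[:,2].mean())
c=np.array(c)
rr=np.hypot(*(P[:,:2]-c).T)
for nm,m in(('pins',(rr>.036)&(rr<.06)&(P[:,2]>.084)&(P[:,2]<.1)),('keyways',(rr<.024)&(rr>.013)&(P[:,2]<.074))):
    q=P[m]; a=np.degrees(np.arctan2(*(q[:,:2]-c).T[::-1])); o=np.argsort(a); print(nm,len(q))
    for s in np.split(o,np.where(np.diff(a[o])>20)[0]+1): print(len(s),q[s].mean(0).round(4),a[s].mean().round(1),np.hypot(*(q[s].mean(0)[:2]-c)).round(4))
# keeper
k=P[(rr>.06)&(P[:,2]>.07)&(P[:,2]<.13)&(P[:,1]>.08)]
kn=k[k[:,2]>.113]; print('knob',len(kn),kn.mean(0), kn.min(0),kn.max(0))
am=k[(k[:,2]<.1)]; print('arm',len(am)); rect=cv2.minAreaRect(am[:,:2].astype('f4')); print(rect, cv2.boxPoints(rect))
post=k[(k[:,2]>.094)&(k[:,0]>.565)]; print('post',len(post),post.mean(0))
# plate
pl=P[(abs(P[:,2]-.012)<.006)]; rect=cv2.minAreaRect(pl[:,:2].astype('f4'));print('plate',rect)
E
```

```text
disc z 0.07008423989834603
disc circle (0.5680564045906067, 0.013088114559650421) 0.06610649824142456
hub (0.5680888891220093, 0.01346172671765089) 0.028311297297477722 0.09566346123171239
pins 29
14 [ 0.5401 -0.0257  0.0905] -125.6 0.0482
15 [0.5952 0.0522 0.092 ] 55.0 0.0473
keyways 36
5 [0.5524 0.0115 0.048 ] -172.9 0.0159
1 [0.5613 0.0013 0.0724] -119.1 0.0139
11 [ 0.5772 -0.0032  0.046 ] -62.1 0.019
1 [0.5813 0.0068 0.0707] -26.8 0.0148
11 [0.581  0.0279 0.0472] 48.2 0.0194
1 [0.5649 0.0267 0.0655] 103.6 0.0136
6 [0.552  0.017  0.0454] 167.5 0.0165
knob 35 [0.50419917 0.10530005 0.12015857] [0.49611383 0.09682598 0.11480223] [0.51250388 0.11270543 0.12431768]
arm 284
((0.5383485555648804, 0.10207951068878174), (0.025333315134048462, 0.11663863807916641), 86.5986557006836) [[0.4793805  0.09289524]
 [0.59581363 0.0859751 ]
 [0.5973166  0.11126378]
 [0.48088348 0.11818393]]
post 63 [0.58233886 0.09996105 0.09874599]
plate ((0.5801854133605957, 0.030480019748210907), (0.3368602395057678, 0.29627618193626404), 0.26254943013191223)
```

```bash
cat > p.py <<'E'
from h import *
from scipy.spatial.transform import Rotation as Ro
def Rdown(yaw):
    y=np.radians(yaw); x=np.array([np.cos(y),np.sin(y),0]); z=np.array([0,0,-1.]); return np.c_[x,np.cross(z,x),z]
def plan(pos,yaw,o=None):
    o=o or arm.observe(); R=Ro.from_rotvec(o['ee_rot']).as_matrix()
    s=R.T@(np.array(pos)-o['position'])/.5; t=np.degrees(Ro.from_matrix(R.T@Rdown(yaw)).as_rotvec())/60
    print('shift',s.round(3),'turn',t.round(3))
def st():
    o=arm.observe(); R=Ro.from_rotvec(o['ee_rot']).as_matrix()
    print('t',o['clock'],'p',o['position'].round(4),'yaw',np.degrees(np.arctan2(R[1,0],R[0,0])).round(2),'tilt',np.degrees(np.arccos(-R[2,2])).round(2),'F',o['force'].round(2),'M',o['ft_torque'].round(2),'w',round(o['width']*92,1),'q',o['joints'].round(2))
E
python3 - <<'E'
from p import *
st(); plan([.4,-.25,.22],-20); plan([.568,.013,.2],87)
E
```

```text
t 0.1 p [ 0.1549 -0.605   0.2029] yaw -75.63 tilt 0.08 F [-1.19 -0.3  -0.69] M [-0.01  0.01 -0.  ] w 91.6 q [ 1.22  0.44  0.02  1.57 -0.01  1.13 -0.08]
shift [-0.566 -0.651 -0.033] turn [-0.001  0.001 -0.927]
shift [-0.992 -1.107  0.007] turn [-2.000e-03  0.000e+00 -2.711e+00]
```

play_rows --rows '[[[-0.566, -0.651, -0.03], [0, 0, -0.93], 1], [[-0.566, -0.651, -0.03], [0, 0, -0.93], 1], [[-0.566, -0.651, -0.03], [0, 0, -0.93], 1], [[-0.566, -0.651, -0.03], [0, 0, -0.93], 1], [[-0.566, -0.651, -0.03], [0, 0, -0.93], 0.4], [[-0.566, -0.651, -0.03], [0, 0, -0.93], 0.4], [[-0.566, -0.651, -0.03], [0, 0, -0.93], 0.4], [[-0.566, -0.651, -0.03], [0, 0, -0.93], 0.4], [[-0.566, -0.651, -0.03], [0, 0, -0.93], 0.4]]'

```text
clock: 1.0
position: [0.4019, -0.247, 0.2188]
ee_rot: [-3.095, 0.536, -0.001]
force: [-0.1, -0.1, 0.3]
width: 0.705
```

```bash
python3 - <<'E'
from p import *
st(); plan([.55,-.0,.2],38);plan([.568,.013,.2],38)
E
```

```text
t 1.0 p [ 0.4019 -0.247   0.2188] yaw -19.63 tilt 0.05 F [-0.08 -0.12  0.33] M [-0.1  -0.13  0.01] w 64.8 q [ 0.77  0.2  -0.39  1.88  0.08  1.07  0.01]
shift [ 0.113 -0.565  0.038] turn [-0.001 -0.001 -0.961]
shift [ 0.138 -0.601  0.038] turn [-0.001 -0.001 -0.961]
```

play_rows --rows '[[[0.138, -0.601, 0.038], [0, 0, -0.96], 0.4], [[0.138, -0.601, 0.038], [0, 0, -0.96], 0.4], [[0.138, -0.601, 0.038], [0, 0, -0.96], 0.4], [[0.138, -0.601, 0.038], [0, 0, -0.96], 0.4], [[0.138, -0.601, 0.038], [0, 0, -0.96], 0.4], [[0.138, -0.601, 0.038], [0, 0, -0.96], 0.4], [[0.138, -0.601, 0.038], [0, 0, -0.96], 0.4], [[0.138, -0.601, 0.038], [0, 0, -0.96], 0.4]]'

```text
clock: 1.8
position: [0.5673, 0.0112, 0.1989]
ee_rot: [-2.968, -1.024, 0.001]
force: [-0.0, 0.3, -0.3]
width: 0.697
```

```bash
python3 - <<'E'
from p import *
st(); plan([.568,.013,.14],87);plan([.568,.013,.094],87)
E
```

```text
t 1.8 p [0.5673 0.0112 0.1989] yaw 38.08 tilt 0.11 F [-0.04  0.3  -0.35] M [ 0.03 -0.14  0.04] w 64.2 q [ 0.37  0.43 -0.67  1.68  0.29  1.13  0.28]
shift [ 0.003 -0.002  0.118] turn [-0.002 -0.001 -0.815]
shift [ 0.003 -0.002  0.21 ] turn [-0.002 -0.001 -0.815]
```

play_rows --rows '[[[0.003, -0.002, 0.1], [0, 0, -0.815], 0.4], [[0.003, -0.002, 0.118], [0, 0, -0.815], 0.4], [[0.003, -0.002, 0.118], [0, 0, -0.815], 0.4], [[0.003, -0.002, 0.118], [0, 0, -0.815], 0.4], [[0.003, -0.002, 0.118], [0, 0, -0.815], 0.4], [[0.003, -0.002, 0.118], [0, 0, -0.815], 0.4], [[0.003, -0.002, 0.118], [0, 0, -0.815], 0.4]]'

```text
clock: 2.5
position: [0.5669, 0.0082, 0.1402]
ee_rot: [2.289, 2.151, -0.002]
force: [-0.3, -0.7, -0.8]
width: 0.7
```

```bash
python3 - <<'E'
from p import *
st(); plan([.568,.0133,.082],87);
im,d=shot('side','s1')
cv2.imwrite('pics/s1c.png',cv2.resize(im[120:260,260:400,::-1],None,fx=5,fy=4.2,interpolation=cv2.INTER_CUBIC))
E
```

```text
t 2.5 p [0.5669 0.0082 0.1402] yaw 86.45 tilt 0.09 F [-0.34 -0.74 -0.81] M [ 0.09 -0.13  0.01] w 64.4 q [ 0.48  0.55 -0.85  1.75  0.46  1.06  0.98]
shift [0.01  0.002 0.116] turn [-0.001  0.001 -0.009]
```

View pics/s1c.png

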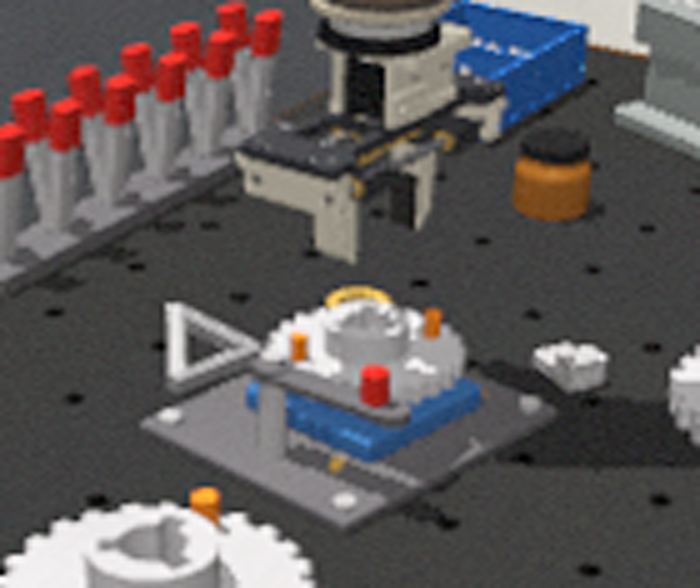

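The crop shows the fingers above the wheel, clear of the keeper, with the jaw line straddling the hub. I'll correct the 5 mm offset and descend beside the hub.

play_rows --rows '[[[0.01, 0.002, 0.03], [0, 0, -0.009], 0.4], [[0.01, 0.002, 0.05], [0, 0, -0.009], 0.4], [[0.01, 0.002, 0.05], [0, 0, -0.009], 0.4]]'

```text
clock: 2.85
position: [0.5675, 0.015, 0.1135]
ee_rot: [-2.275, -2.164, 0.004]
force: [0.3, -0.5, 0.3]
width: 0.698
```

```bash
python3 - <<'E'
from p import *
st(); plan([.568,.0133,.082],87);plan([.568,.0133,.076],87)
E
```

```text
t 2.85 p [0.5675 0.015  0.1135] yaw 87.14 tilt 0.19 F [ 0.31 -0.46  0.31] M [ 0.09 -0.08 -0.05] w 64.2 q [ 0.45  0.58 -0.83  1.77  0.49  1.02  0.95]
shift [-0.003  0.001  0.063] turn [-0.003  0.001  0.002]
shift [-0.003  0.001  0.075] turn [-0.003  0.001  0.002]
```

play_rows --rows '[[[-0.002, 0, 0.03], [0, 0, 0], 0.4], [[-0.003, 0, 0.05], [0, 0, 0], 0.4], [[-0.003, 0, 0.06], [0, 0, 0], 0.4], [[-0.003, 0, 0.063], [0, 0, 0], 0.4]]'

```text
clock: 3.25
position: [0.5683, 0.0137, 0.0832]
ee_rot: [-2.274, -2.166, 0.002]
force: [1.3, -0.1, 0.5]
width: 0.699
```

```bash
python3 - <<'E'
from p import *
st(); plan([.568,.0133,.077],87)
E
```

```text
t 3.25 p [0.5683 0.0137 0.0832] yaw 87.2 tilt 0.08 F [ 1.3  -0.13  0.54] M [ 0.11 -0.15 -0.04] w 64.3 q [ 0.44  0.61 -0.81  1.8   0.53  0.96  0.93]
shift [-0.001 -0.001  0.012] turn [-0.001  0.     0.003]
```

Next I'll press lightly, in small steps.

play_rows --rows '[[[0, 0, 0.006], [0, 0, 0], 0.4], [[0, 0, 0.012], [0, 0, 0], 0.4], [[0, 0, 0.012], [0, 0, 0], 0.4]]'

```text
clock: 3.55
position: [0.5688, 0.0138, 0.0779]
ee_rot: [-2.275, -2.167, 0.0]
force: [0.2, -0.5, 0.5]
width: 0.697
```

```bash
python3 - <<'E'
from p import *
st(); 
E
```

```text
t 3.55 p [0.5688 0.0138 0.0779] yaw 87.2 tilt 0.01 F [ 0.24 -0.5   0.52] M [ 0.1  -0.11 -0.01] w 64.2 q [ 0.43  0.62 -0.8   1.81  0.54  0.95  0.92]
```

play_rows --rows '[[[0, 0, 0.004], [0, 0, 0], 0.4], [[0, 0, 0.006], [0, 0, 0], 0.4], [[0, 0, 0.006], [0, 0, 0], 0.4]]'

```text
clock: 3.85
position: [0.5688, 0.0138, 0.075]
ee_rot: [-2.275, -2.167, 0.0]
force: [0.4, -0.3, -0.1]
width: 0.7
```

```bash
python3 - <<'E'
from p import *
st(); 
E
```

```text
t 3.85 p [0.5688 0.0138 0.075 ] yaw 87.2 tilt 0.01 F [ 0.37 -0.34 -0.1 ] M [ 0.13 -0.14 -0.02] w 64.4 q [ 0.43  0.62 -0.8   1.81  0.54  0.95  0.92]
```

```bash
python3 - <<'E'
from p import *
print(arm.tcp_to_tips)
E
```

```text
0.008
```

play_rows --rows '[[[0, 0, 0.002], [0, 0, 0], 0.4], [[0, 0, 0.004], [0, 0, 0], 0.4], [[0, 0, 0.004], [0, 0, 0], 0.4]]'

```text
clock: 4.15
position: [0.5688, 0.0138, 0.073]
ee_rot: [-2.275, -2.166, 0.0]
force: [0.7, 0.5, 0.0]
width: 0.703
```

```bash
python3 - <<'E'
from p import *
st(); 
E
```

```text
t 4.15 p [0.5688 0.0138 0.073 ] yaw 87.2 tilt 0.01 F [0.65 0.46 0.03] M [ 0.11 -0.12 -0.03] w 64.7 q [ 0.43  0.62 -0.8   1.81  0.54  0.94  0.92]
```

```bash
python3 - <<'E'
from p import *
im,d=shot('side','s2'); a=cv2.resize(im[150:250,270:380,::-1],None,fx=6.5,fy=5.8,interpolation=cv2.INTER_CUBIC); cv2.imwrite('pics/s2c.png',a)
E
```

```text
(no output)
```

View pics/s2c.png

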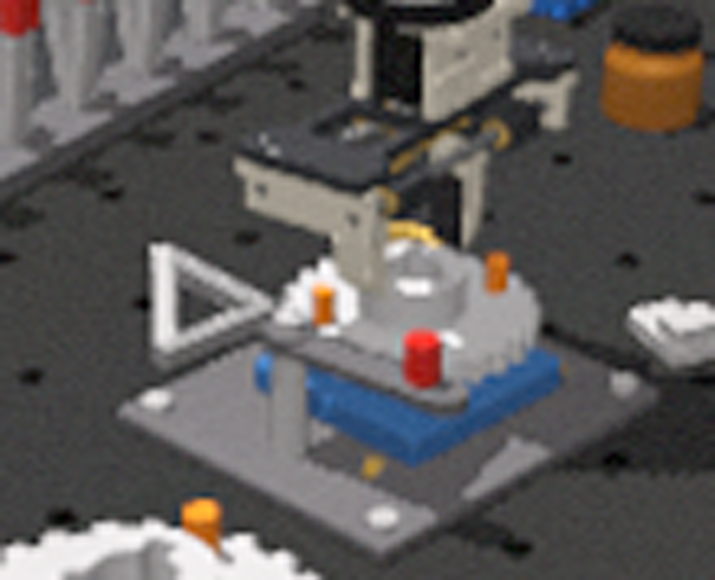

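The crop shows the fingertip at about (365,285), at or just above the face beside the hub, with no clear contact yet. I'll keep lowering by 1–2 mm.

play_rows --rows '[[[0, 0, 0.002], [0, 0, 0], 0.4], [[0, 0, 0.004], [0, 0, 0], 0.4], [[0, 0, 0.004], [0, 0, 0], 0.4]]'

```text
clock: 4.5
position: [0.5687, 0.0138, 0.0709]
ee_rot: [-2.275, -2.166, 0.0]
force: [-0.5, 0.8, -0.3]
width: 0.702
```

```bash
python3 - <<'E'
from p import *
st(); 
E
```

```text
t 4.5 p [0.5687 0.0138 0.0709] yaw 87.2 tilt 0.02 F [-0.48  0.77 -0.32] M [ 0.07 -0.14 -0.03] w 64.6 q [ 0.43  0.62 -0.8   1.81  0.54  0.94  0.91]
```

```bash
python3 - <<'E'
from p import *
im,d=shot('side','s3')
for u in (324,326,328):
    vs=np.arange(190,206); X=ondepth('side',np.c_[np.full(len(vs),u),vs],d[vs,u]); print(u); print(np.c_[vs,X.round(3),im[vs,u]])
v,u=np.mgrid[180:225,300:365]; X=ondepth('side',np.c_[u.ravel(),v.ravel()],d[180:225,300:365].ravel()); r=np.hypot(X[:,0]-.568,X[:,1]-.0133)
m=(r>.032)&(r<.06)&(abs(X[:,2]-.065)<.012); print(np.median(X[m],0), m.sum(), np.percentile(X[m][:,2],[10,30,50,70,90]))
E
```

```text
324
[[1.90e+02 5.45e-01 1.04e-01 1.68e-01 1.50e+02 1.45e+02 1.32e+02]
 [1.91e+02 5.45e-01 1.04e-01 1.64e-01 1.61e+02 1.55e+02 1.42e+02]
 [1.92e+02 5.46e-01 1.02e-01 1.59e-01 1.60e+02 1.55e+02 1.41e+02]
 [1.93e+02 5.70e-01 6.50e-02 1.30e-01 1.53e+02 1.46e+02 1.35e+02]
 [1.94e+02 5.69e-01 6.70e-02 1.27e-01 1.58e+02 1.51e+02 1.38e+02]
 [1.95e+02 5.70e-01 6.40e-02 1.22e-01 1.56e+02 1.50e+02 1.38e+02]
 [1.96e+02 5.69e-01 6.60e-02 1.20e-01 1.55e+02 1.50e+02 1.38e+02]
 [1.97e+02 5.71e-01 6.30e-02 1.14e-01 1.55e+02 1.48e+02 1.36e+02]
 [1.98e+02 5.68e-01 6.80e-02 1.13e-01 1.51e+02 1.45e+02 1.32e+02]
 [1.99e+02 5.71e-01 6.40e-02 1.06e-01 1.58e+02 1.55e+02 1.49e+02]
 [2.00e+02 5.77e-01 5.40e-02 9.50e-02 2.07e+02 2.05e+02 2.05e+02]
 [2.01e+02 5.96e-01 2.40e-02 7.00e-02 2.32e+02 2.30e+02 2.31e+02]
 [2.02e+02 5.94e-01 2.60e-02 6.80e-02 2.31e+02 2.28e+02 2.28e+02]
 [2.03e+02 5.89e-01 3.40e-02 6.90e-02 2.37e+02 2.35e+02 2.36e+02]
 [2.04e+02 5.87e-01 3.70e-02 6.80e-02 2.28e+02 2.25e+02 2.26e+02]
 [2.05e+02 5.82e-01 4.50e-02 7.00e-02 1.79e+02 1.76e+02 1.78e+02]]
326
[[1.90e+02 5.39e-01 1.02e-01 1.69e-
[... 1478 characters left out ...]
1.28e+02]
 [1.97e+02 5.62e-01 5.40e-02 1.12e-01 1.47e+02 1.38e+02 1.28e+02]
 [1.98e+02 5.61e-01 5.40e-02 1.09e-01 1.47e+02 1.40e+02 1.29e+02]
 [1.99e+02 5.62e-01 5.30e-02 1.04e-01 1.45e+02 1.39e+02 1.29e+02]
 [2.00e+02 5.61e-01 5.50e-02 1.01e-01 1.47e+02 1.40e+02 1.27e+02]
 [2.01e+02 5.60e-01 5.60e-02 9.80e-02 1.43e+02 1.38e+02 1.32e+02]
 [2.02e+02 5.67e-01 4.40e-02 8.60e-02 1.46e+02 1.45e+02 1.45e+02]
 [2.03e+02 5.70e-01 4.10e-02 8.00e-02 1.44e+02 1.45e+02 1.45e+02]
 [2.04e+02 5.68e-01 4.40e-02 7.80e-02 1.48e+02 1.46e+02 1.45e+02]
 [2.05e+02 5.70e-01 4.00e-02 7.10e-02 1.46e+02 1.45e+02 1.43e+02]]
[0.54325626 0.02731977 0.06801882] 220 [0.06604869 0.06717356 0.06801882 0.06878838 0.07037797]
```

```bash
python3 - <<'E'
from p import *
print(proj('side',[[.569,.056,.063],[.569,.056,.1],[.569,.065,.063],[.569,.065,.1],[.569,-.03,.063],[.569,-.03,.1]]))
im,d=shot('top','t3')
P=ondepth('top',np.stack(np.meshgrid(np.arange(270,360),np.arange(150,250)),-1).reshape(-1,2),d[150:250,270:360].ravel())
cv2.imwrite('pics/t3c.png',cv2.resize(im[150:250,260:370,::-1],None,fx=6,fy=6,interpolation=cv2.INTER_CUBIC))
im=np.load('pics/s3.npz')['im']
cv2.imwrite('pics/s3c.png',cv2.resize(im[170:230,300:360,::-1],None,fx=10,fy=10,interpolation=0))
E
```

```text
[[325.52310315 209.45648053]
 [325.66016647 199.82280383]
 [324.02087959 210.70764067]
 [324.13660086 201.04460044]
 [339.17416823 198.08630917]
 [339.49420992 188.72924665]]
```

View pics/s3c.png

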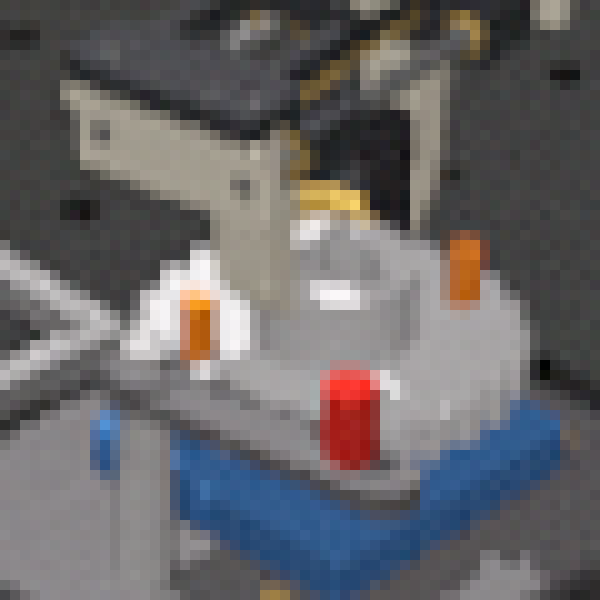

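View pics/t3c.png

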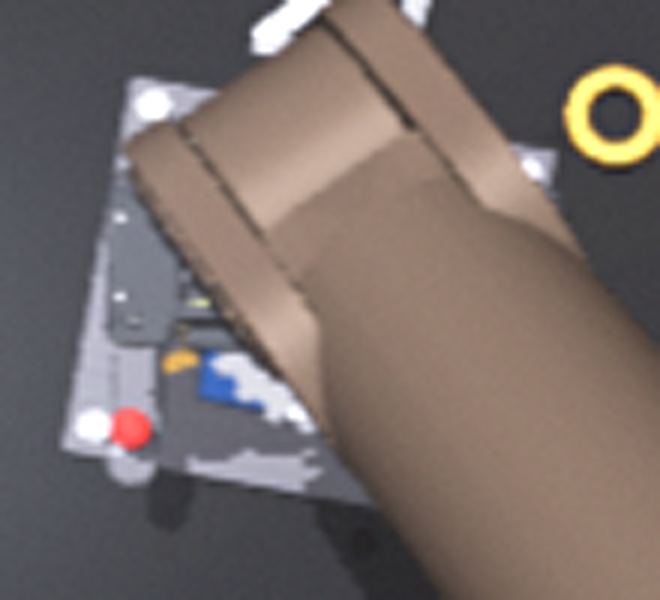

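```bash
python3 - <<'E'
from p import *
print(proj('side',[[.155,-.605,.195],[.155,-.605,.23],[.567,.05,.132],[.567,.05,.165]]))
im=np.load('pics/side0.npz')['im'];d=np.load('pics/side0.npz')['d']
cv2.imwrite('pics/s0g.png',cv2.resize(im[70:150,480:560,::-1],None,fx=7,fy=7,interpolation=0))
for t,(u0,u1,v0,v1) in(('side0',(500,530,95,140)),('s1',(315,335,165,185)),('s3',(318,332,180,203))):
    z=np.load(f'pics/{t}.npz');d=z['d']
    v,u=np.mgrid[v0:v1,u0:u1]; X=ondepth('side',np.c_[u.ravel(),v.ravel()],d[v0:v1,u0:u1].ravel())
    c={'side0':(.155,-.605),'s1':(.567,.01),'s3':(.5687,.0138)}[t]
    if t=='side0':
        m=(np.hypot(X[:,0]-c[0],X[:,1]-c[1])<.1)
    else: m=(abs(X[:,1]-c[1]-.05)<.025)&(abs(X[:,0]-c[0])<.03)&(X[:,2]>.09)
    print(t,m.sum(),np.sort(X[m][:,2])[:12].round(3), X[m][np.argsort(X[m][:,2])[:4]].round(3))
E
```

```text
[[508.70095378 135.92576365]
 [510.84265348 127.42992651]
 [327.32939988 190.65047265]
 [327.47901599 181.60908357]]
side0 657 [0.227 0.227 0.227 0.227 0.228 0.228 0.228 0.229 0.23  0.23  0.23  0.231] [[ 0.147 -0.553  0.227]
 [ 0.173 -0.646  0.227]
 [ 0.144 -0.554  0.227]
 [ 0.14  -0.556  0.227]]
s1 91 [0.163 0.164 0.164 0.167 0.167 0.168 0.169 0.17  0.173 0.174 0.174 0.174] [[0.575 0.047 0.163]
 [0.583 0.045 0.164]
 [0.563 0.048 0.164]
 [0.561 0.045 0.167]]
s3 104 [0.091 0.091 0.092 0.093 0.095 0.096 0.098 0.1   0.1   0.101 0.101 0.104] [[0.597 0.058 0.091]
 [0.591 0.056 0.091]
 [0.557 0.042 0.092]
 [0.563 0.039 0.093]]
```

View pics/s0g.png

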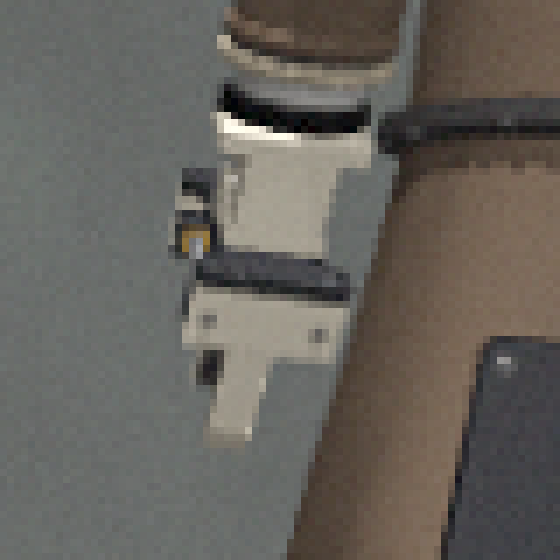

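The picture shows the fingertips at about (328,201), still at z≈0.096. In all three pictures the real tips sit about 24 mm above the reported TCP, not 8 mm below it. XY agrees, so I'll trust the cameras, correct for the tip offset and keep descending by force.

play_rows --rows '[[[0, 0, 0.01], [0, 0, 0], 0.4], [[0, 0, 0.02], [0, 0, 0], 0.4], [[0, 0, 0.03], [0, 0, 0], 0.4], [[0, 0, 0.036], [0, 0, 0], 0.4], [[0, 0, 0.04], [0, 0, 0], 0.4]]'

```text
clock: 5.1
position: [0.5686, 0.0139, 0.0506]
ee_rot: [-2.275, -2.166, 0.001]
force: [1.5, 0.3, -0.2]
width: 0.701
```

```bash
python3 - <<'E'
from p import *
st(); 
E
```

```text
t 5.1 p [0.5686 0.0139 0.0506] yaw 87.21 tilt 0.03 F [ 1.47  0.3  -0.19] M [ 0.12 -0.12  0.02] w 64.5 q [ 0.41  0.65 -0.78  1.83  0.57  0.9   0.89]
```

play_rows --rows '[[[0, 0, 0.003], [0, 0, 0], 0.4], [[0, 0, 0.006], [0, 0, 0], 0.4], [[0, 0, 0.008], [0, 0, 0], 0.4], [[0, 0, 0.008], [0, 0, 0], 0.4]]'

```text
clock: 5.5
position: [0.5689, 0.0139, 0.0473]
ee_rot: [2.275, 2.166, -0.0]
force: [-0.4, 0.1, 1.3]
width: 0.702
```

```bash
python3 - <<'E'
from p import *
st(); 
im,d=shot('side','s4')
cv2.imwrite('pics/s4c.png',cv2.resize(im[170:230,300:360,::-1],None,fx=10,fy=10,interpolation=0))
E
```

```text
t 5.5 p [0.5689 0.0139 0.0473] yaw 87.2 tilt 0.01 F [-0.37  0.13  1.27] M [ 0.08 -0.01  0.02] w 64.6 q [ 0.41  0.65 -0.77  1.83  0.58  0.9   0.89]
```

View pics/s4c.png

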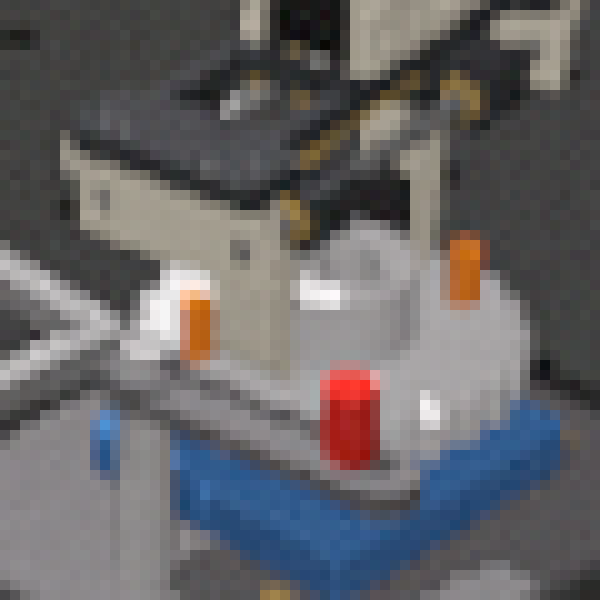

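The fingertip is at the face at about (328,207), and contact force starts at TCP z≈0.047. Now I'll press a bit and turn clockwise, stopping short of the expected drop angle.

play_rows --rows '[[[0, 0, 0.004], [0, 0, 0], 0.4], [[0, 0, 0.004], [0, 0, 0.1], 0.4], [[0, 0, 0.004], [0, 0, 0.2], 0.4], [[0, 0, 0.004], [0, 0, 0.27], 0.4], [[0, 0, 0.004], [0, 0, 0.34], 0.4], [[0, 0, 0.004], [0, 0, 0.34], 0.4]]'

```text
clock: 6.15
position: [0.5702, 0.0131, 0.047]
ee_rot: [2.623, 1.724, 0.002]
force: [-3.3, -3.3, 18.9]
width: 0.7
```

```bash
python3 - <<'E'
from p import *
st(); plan([.5683,.0134,.045],40)
im,d=shot('side','s5')
cv2.imwrite('pics/s5c.png',cv2.resize(im[170:230,300:360,::-1],None,fx=10,fy=10,interpolation=0))
E
```

```text
t 6.15 p [0.5702 0.0131 0.047 ] yaw 66.63 tilt 0.2 F [-3.25 -3.25 18.93] M [-0.8   0.63 -0.04] w 64.4 q [ 0.36  0.62 -0.68  1.84  0.51  0.86  0.59]
shift [-0.001 -0.004  0.004] turn [ 0.003 -0.     0.444]
```

View pics/s5c.png

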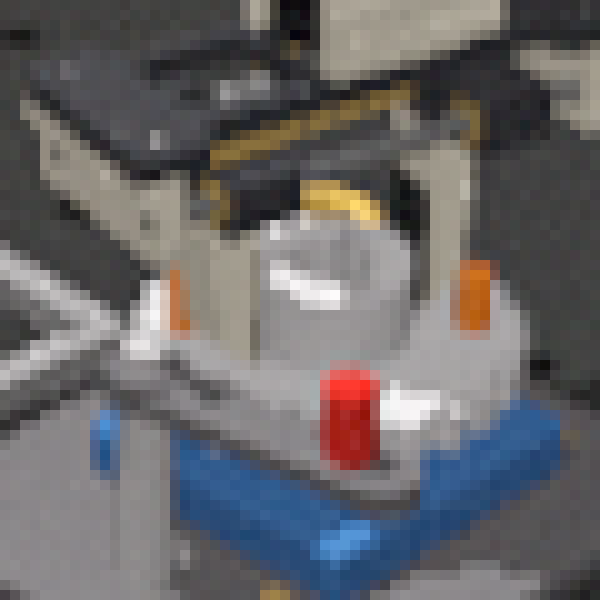

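The wheel's pins have moved with the fingers: the far pin is now at about (347,200). I'll ease the press and continue turning.

play_rows --rows '[[[0, -0.001, -0.002], [0, 0, 0.1], 0.4], [[0, -0.001, -0.002], [0, 0, 0.2], 0.4], [[0, -0.001, -0.002], [0, 0, 0.3], 0.4], [[0, -0.001, -0.002], [0, 0, 0.4], 0.4], [[0, -0.001, -0.002], [0, 0, 0.5], 0.4], [[0, -0.001, -0.002], [0, 0, 0.57], 0.4], [[0, -0.001, -0.002], [0, 0, 0.63], 0.4], [[0, -0.001, -0.002], [0, 0, 0.66], 0.4]]'

```text
clock: 7.0
position: [0.5691, 0.0134, 0.0469]
ee_rot: [3.053, 0.734, 0.002]
force: [-0.6, -2.0, 5.3]
width: 0.7
```

```bash
python3 - <<'E'
from p import *
st()
im,d=shot('side','s6')
cv2.imwrite('pics/s6c.png',cv2.resize(im[170:230,300:360,::-1],None,fx=10,fy=10,interpolation=0))
E
```

```text
t 7.0 p [0.5691 0.0134 0.0469] yaw 27.05 tilt 0.11 F [-0.62 -2.02  5.31] M [-0.59  0.15  0.12] w 64.4 q [ 0.24  0.58 -0.51  1.85  0.38  0.81  0.01]
```

View pics/s6c.png

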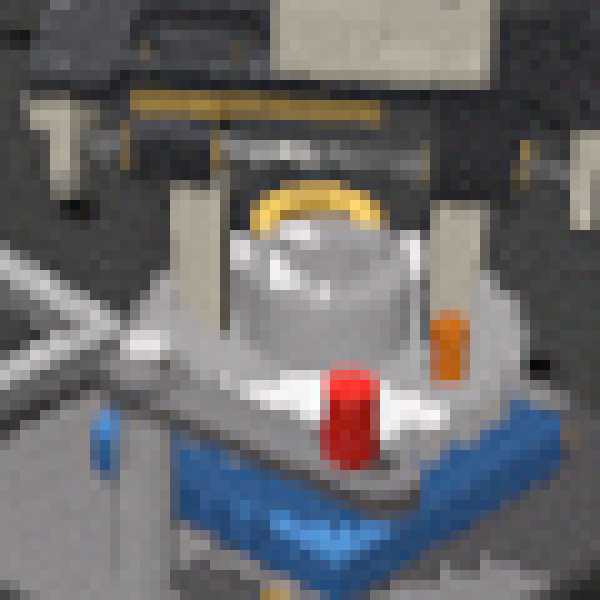

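The wheel has turned with the fingers, the near pin now at about (345,205), and it still rides high. I'll go slowly through the window.

play_rows --rows '[[[0, 0, 0.001], [0, 0, 0.03], 0.4], [[0, 0, 0.001], [0, 0, 0.06], 0.4], [[0, 0, 0.001], [0, 0, 0.09], 0.4], [[0, 0, 0.001], [0, 0, 0.12], 0.4], [[0, 0, 0.001], [0, 0, 0.15], 0.4], [[0, 0, 0.001], [0, 0, 0.18], 0.4], [[0, 0, 0.001], [0, 0, 0.2], 0.4]]'

```text
clock: 7.75
position: [0.5683, 0.0141, 0.0455]
ee_rot: [-3.114, -0.413, 0.0]
force: [0.6, -0.3, 0.7]
width: 0.698
```

```bash
python3 - <<'E'
from p import *
st()
E
```

```text
t 7.75 p [0.5683 0.0141 0.0455] yaw 15.1 tilt 0.01 F [ 0.63 -0.28  0.69] M [-0.03 -0.08 -0.04] w 64.2 q [ 0.2   0.57 -0.45  1.85  0.34  0.8  -0.16]
```

The contact force vanished, so the wheel has dropped. Now I'll push down evenly.

play_rows --rows '[[[0, 0, 0.004], [0, 0, 0], 0.4], [[0, 0, 0.008], [0, 0, 0], 0.4], [[0, 0, 0.01], [0, 0, 0], 0.4], [[0, 0, 0.012], [0, 0, 0], 0.4], [[0, 0, 0.012], [0, 0, 0], 0.4]]'

```text
clock: 8.25
position: [0.5683, 0.014, 0.0395]
ee_rot: [-3.114, -0.416, 0.0]
force: [-0.9, -0.3, 0.9]
width: 0.698
```

```bash
python3 - <<'E'
from p import *
st()
im,d=shot('side','s7')
cv2.imwrite('pics/s7c.png',cv2.resize(im[170:230,300:360,::-1],None,fx=10,fy=10,interpolation=0))
E
```

```text
t 8.25 p [0.5683 0.014  0.0395] yaw 15.21 tilt 0.01 F [-0.9  -0.34  0.85] M [-0.07 -0.14 -0.  ] w 64.2 q [ 0.2   0.58 -0.45  1.86  0.34  0.79 -0.17]
```

View pics/s7c.png

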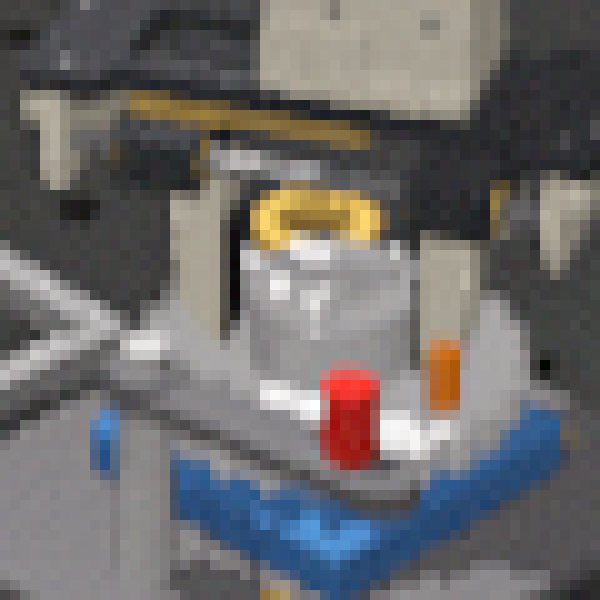

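The near pin is lower, at about (344,207), and the disc has sunk. I'll keep pushing in small steps.

play_rows --rows '[[[0, 0, 0.003], [0, 0, 0], 0.4], [[0, 0, 0.006], [0, 0, 0], 0.4], [[0, 0, 0.006], [0, 0, 0], 0.4]]'

```text
clock: 8.6
position: [0.5682, 0.014, 0.0364]
ee_rot: [3.114, 0.416, -0.001]
force: [-0.2, -0.3, -0.3]
width: 0.702
```

```bash
python3 - <<'E'
from p import *
st()
E
```

```text
t 8.6 p [0.5682 0.014  0.0364] yaw 15.2 tilt 0.02 F [-0.22 -0.3  -0.35] M [-0.01 -0.15 -0.03] w 64.6 q [ 0.2   0.58 -0.45  1.86  0.35  0.78 -0.17]
```

play_rows --rows '[[[0, 0, 0.002], [0, 0, 0], 0.4], [[0, 0, 0.004], [0, 0, 0], 0.4], [[0, 0, 0.004], [0, 0, 0], 0.4]]'

```text
clock: 8.9
position: [0.5682, 0.014, 0.0344]
ee_rot: [3.114, 0.416, -0.001]
force: [-0.3, -0.3, 0.3]
width: 0.699
```

```bash
python3 - <<'E'
from p import *
st()
E
```

```text
t 8.9 p [0.5682 0.014  0.0344] yaw 15.2 tilt 0.02 F [-0.26 -0.3   0.3 ] M [-0.   -0.19 -0.01] w 64.3 q [ 0.2   0.58 -0.45  1.86  0.35  0.78 -0.17]
```

play_rows --rows '[[[0, 0, 0.002], [0, 0, 0], 0.4], [[0, 0, 0.004], [0, 0, 0], 0.4], [[0, 0, 0.004], [0, 0, 0], 0.4]]'

```text
clock: 9.2
position: [0.5683, 0.014, 0.0324]
ee_rot: [-3.114, -0.416, 0.0]
force: [-0.1, -0.6, -0.4]
width: 0.7
```

```bash
python3 - <<'E'
from p import *
st()
im,d=shot('side','s8')
cv2.imwrite('pics/s8c.png',cv2.resize(im[170:230,300:360,::-1],None,fx=10,fy=10,interpolation=0))
E
```

```text
t 9.2 p [0.5683 0.014  0.0324] yaw 15.2 tilt 0.01 F [-0.05 -0.65 -0.41] M [-0.06 -0.13 -0.02] w 64.4 q [ 0.2   0.59 -0.45  1.86  0.35  0.77 -0.17]
```

View pics/s8c.png

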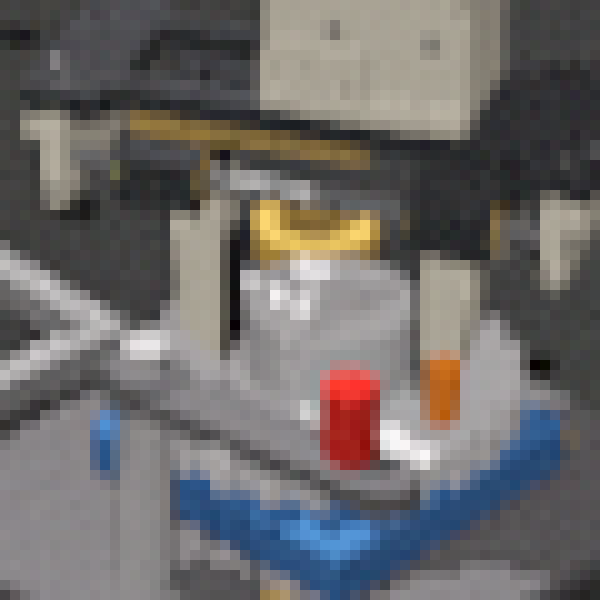

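The wheel keeps sinking, with its disc nearer the housing. I'll continue to a firm seat.

play_rows --rows '[[[0, 0, 0.002], [0, 0, 0], 0.4], [[0, 0, 0.003], [0, 0, 0], 0.4], [[0, 0, 0.003], [0, 0, 0], 0.4]]'

```text
clock: 9.55
position: [0.5684, 0.0141, 0.0313]
ee_rot: [3.114, 0.416, 0.0]
force: [-0.7, -1.1, 4.2]
width: 0.7
```

```bash
python3 - <<'E'
from p import *
st()
E
```

```text
t 9.55 p [0.5684 0.0141 0.0313] yaw 15.2 tilt 0.01 F [-0.65 -1.12  4.22] M [-0.1   0.13 -0.01] w 64.4 q [ 0.2   0.59 -0.45  1.86  0.35  0.77 -0.17]
```

play_rows --rows '[[[0, 0, 0.002], [0, 0, 0], 0.4], [[0, 0, 0.003], [0, 0, 0], 0.4], [[0, 0, 0.003], [0, 0, 0], 0.4]]'

```text
clock: 9.85
position: [0.5685, 0.014, 0.0311]
ee_rot: [3.113, 0.415, 0.001]
force: [-5.8, -0.1, 21.2]
width: 0.697
```

```bash
python3 - <<'E'
from p import *
st()
E
```

```text
t 9.85 p [0.5685 0.014  0.0311] yaw 15.2 tilt 0.06 F [-5.82 -0.08 21.21] M [-0.3   1.47 -0.03] w 64.1 q [ 0.2   0.59 -0.44  1.86  0.35  0.77 -0.17]
```

Force rose firmly to 21 N at 16.2 mm below the riding height, so the wheel should be home. I'll retract straight up and check.

play_rows --rows '[[[0, 0, -0.01], [0, 0, 0], 0.4], [[0, 0, -0.04], [0, 0, 0], 0.4], [[0, 0, -0.1], [0, 0, 0], 0.4], [[0, 0, -0.18], [0, 0, 0], 0.4], [[0, 0, -0.27], [0, 0, 0], 0.4], [[0, 0, -0.3], [0, 0, 0], 0.4]]'

```text
clock: 10.45
position: [0.5705, 0.0149, 0.185]
ee_rot: [-3.114, -0.416, -0.01]
force: [0.3, 0.4, -0.1]
width: 0.699
```

```bash
python3 - <<'E'
from p import *
st(); plan([.40,.17,.2],-45)
E
```

```text
t 10.45 p [0.5705 0.0149 0.185 ] yaw 15.23 tilt 0.38 F [ 0.32  0.37 -0.13] M [-0.04 -0.15 -0.04] w 64.3 q [ 0.26  0.41 -0.52  1.71  0.23  1.08 -0.07]
shift [-0.247 -0.389 -0.032] turn [-0.003 -0.006  1.004]
```

play_rows --rows '[[[-0.247, -0.389, -0.03], [0, 0, 1], 0.4], [[-0.247, -0.389, -0.03], [0, 0, 1], -0.45], [[-0.247, -0.389, -0.03], [0, 0, 1], -0.45], [[-0.247, -0.389, -0.03], [0, 0, 1], -0.45], [[-0.247, -0.389, -0.03], [0, 0, 1], -0.45], [[-0.247, -0.389, -0.03], [0, 0, 1], -0.45], [[-0.247, -0.389, -0.03], [0, 0, 1], -0.45], [[-0.247, -0.389, -0.03], [0, 0, 1], -0.45]]'

```text
clock: 11.25
position: [0.3981, 0.1698, 0.1954]
ee_rot: [-2.903, 1.199, -0.001]
force: [0.5, 0.4, 0.6]
width: 0.276
```

```bash
cat > chk.py <<'E'
from f import *
def chk(tag):
    im,d=shot('top',tag); P,r=fit('top',d,(.568,.0133))
    cv2.imwrite(f'pics/{tag}c.png',cv2.resize(im[150:250,255:385,::-1],None,fx=6,fy=6,interpolation=cv2.INTER_CUBIC))
    m=(r<.064)&(r>.031)&(abs(P[:,2]-.06)<.014); q=P[m]; A=np.c_[q[:,:2]-[.568,.0133],np.ones(len(q))]; s=np.linalg.lstsq(A,q[:,2],rcond=None)[0]; print('disc',len(q),'z',np.median(q[:,2]),'slope deg',np.degrees(s[:2]))
    m=(r<.03)&(P[:,2]>.074); print('hub z',np.median(P[m][:,2]))
    for m in ((r>.04)&(r<.056)&(abs(P[:,2]-.076)<.007),): 
        q=P[m]; print('pins',len(q)); a=np.degrees(np.arctan2(q[:,1]-.0133,q[:,0]-.568)); print(np.sort(a%180).round())
    m=(P[:,2]>.112)&(P[:,2]<.126)&(r<.16); print('knob',m.sum(),np.median(P[m],0).round(4))
E
python3 - <<'E'
from p import *
from chk import chk
st(); chk('t5')
E
```

```text
t 11.25 p [0.3981 0.1698 0.1954] yaw -44.88 tilt 0.06 F [0.49 0.36 0.55] M [-0.02 -0.02 -0.01] w 25.4 q [-0.11  0.17 -0.47  2.    0.09  1.   -1.41]
disc 1111 z 0.05395949155736579 slope deg [-0.10982172 -0.18461713]
hub z 0.07980828640136828
pins 28
[165. 166. 167. 168. 168. 168. 169. 170. 170. 170. 171. 171. 171. 172.
 172. 173. 173. 174. 174. 174. 175. 175. 175. 176. 177. 177. 177. 179.]
knob 35 [0.5043 0.1045 0.1206]
```

View pics/t5c.png

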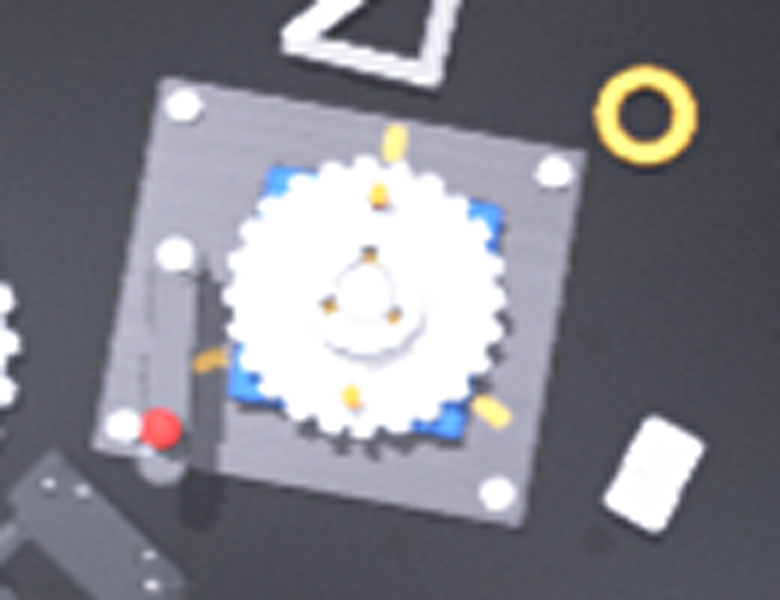

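The top view shows the brass keys inside all three keyways, at crop (370,255), (330,305) and (393,315). The disc face is at z=0.054, the hub top at 0.080, and the wheel is level, so it is home. The knob is at crop (160,428). I'll move to hover over the knob.

```bash
python3 - <<'E'
from p import *
plan([.504,.105,.14],-80)
E
```

```text
shift [ 0.241 -0.057  0.111] turn [-0.001 -0.     0.59 ]
```

play_rows --rows '[[[0.15, -0.03, 0.05], [0, 0, 0.3], -0.3], [[0.241, -0.057, 0.111], [0, 0, 0.59], -0.3], [[0.241, -0.057, 0.111], [0, 0, 0.59], -0.3], [[0.241, -0.057, 0.111], [0, 0, 0.59], -0.3], [[0.241, -0.057, 0.111], [0, 0, 0.59], -0.3], [[0.241, -0.057, 0.111], [0, 0, 0.59], -0.3]]'

```text
clock: 11.9
position: [0.5036, 0.1051, 0.1393]
ee_rot: [-2.41, 2.016, 0.0]
force: [-0.5, 0.2, 0.2]
width: 0.353
```

```bash
python3 - <<'E'
from p import *
st(); plan([.504,.105,.078],-80)
E
```

```text
t 11.9 p [0.5036 0.1051 0.1393] yaw -79.82 tilt 0.02 F [-0.5   0.23  0.23] M [0.01 0.03 0.03] w 32.5 q [-0.09  0.34 -0.27  1.9   0.12  0.91 -1.82]
shift [ 0.    -0.001  0.123] turn [0.    0.    0.003]
```

play_rows --rows '[[[0, -0.001, 0.04], [0, 0, 0], -0.3], [[0, -0.001, 0.08], [0, 0, 0], -0.3], [[0, -0.001, 0.11], [0, 0, 0], -0.3], [[0, -0.001, 0.122], [0, 0, 0], -0.3], [[0, -0.001, 0.122], [0, 0, 0], -0.3]]'

```text
clock: 12.4
position: [0.5037, 0.1051, 0.0781]
ee_rot: [2.407, -2.019, -0.001]
force: [-0.2, -0.3, 0.3]
width: 0.352
```

```bash
python3 - <<'E'
from p import *
st()
im,d=shot('side','s9')
cv2.imwrite('pics/s9c.png',cv2.resize(im[160:240,290:370,::-1],None,fx=7,fy=7,interpolation=0))
# arc plan from here
o=arm.observe(); R=Ro.from_rotvec(o['ee_rot']).as_matrix(); po=np.array([.5823,.1001])
for a in range(184,273,8):
    th=np.radians(min(a,266)); X=np.r_[po+.0785*np.array([np.cos(th),np.sin(th)]),o['position'][2]]
    print(a,X.round(4),(R.T@(X-o['position'])/.5).round(3))
E
```

```text
t 12.4 p [0.5037 0.1051 0.0781] yaw -79.97 tilt 0.04 F [-0.17 -0.29  0.25] M [ 0.03  0.01 -0.06] w 32.3 q [-0.11  0.42 -0.26  1.97  0.15  0.77 -1.85]
184 [0.504  0.0946 0.0787] [ 0.021  0.004 -0.   ]
192 [0.5055 0.0838 0.0787] [ 0.043  0.005 -0.   ]
200 [0.5085 0.0733 0.0787] [ 0.064  0.003 -0.   ]
208 [0.513  0.0632 0.0787] [ 0.086 -0.003 -0.   ]
216 [0.5188 0.054  0.0787] [ 0.106 -0.011 -0.   ]
224 [0.5258 0.0456 0.0787] [ 0.125 -0.022 -0.   ]
232 [0.534  0.0382 0.0787] [ 0.142 -0.035 -0.   ]
240 [0.543  0.0321 0.0787] [ 0.157 -0.051 -0.   ]
248 [0.5529 0.0273 0.0787] [ 0.17  -0.069 -0.   ]
256 [0.5633 0.0239 0.0787] [ 0.18  -0.088 -0.   ]
264 [0.5741 0.022  0.0787] [ 0.188 -0.109 -0.   ]
272 [0.5768 0.0218 0.0787] [ 0.189 -0.114 -0.   ]
```

View pics/s9c.png

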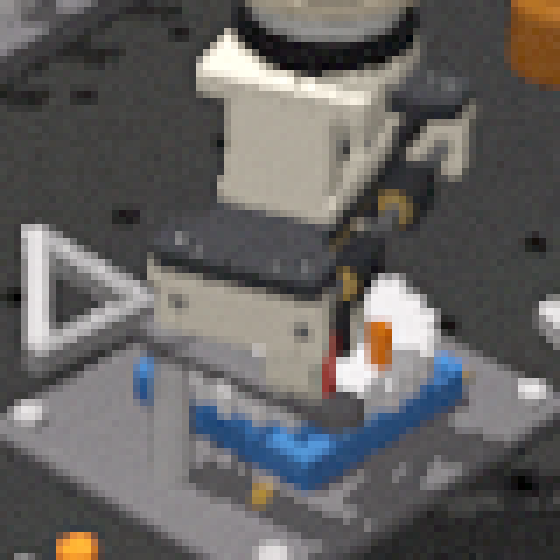

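The crop shows the red knob at about (337,213) between the fingers. I'll sweep it around the arc.

play_rows --rows '[[[0.01, 0.002, 0], [0, 0, 0], -0.5], [[0.021, 0.004, 0], [0, 0, -0.05], -0.5], [[0.043, 0.005, 0], [0, 0, -0.15], -0.5], [[0.064, 0.003, 0], [0, 0, -0.25], -0.5], [[0.086, -0.003, 0], [0, 0, -0.36], -0.5], [[0.106, -0.011, 0], [0, 0, -0.48], -0.5], [[0.125, -0.022, 0], [0, 0, -0.6], -0.5], [[0.142, -0.035, 0], [0, 0, -0.73], -0.5], [[0.157, -0.051, 0], [0, 0, -0.86], -0.5], [[0.17, -0.069, 0], [0, 0, -1.0], -0.5]]'

```text
clock: 13.45
position: [0.5532, 0.0259, 0.079]
ee_rot: [3.094, -0.542, 0.001]
force: [-1.3, 0.8, 0.1]
width: 0.252
```

```bash
python3 - <<'E'
from p import *
st()
o=arm.observe(); R=Ro.from_rotvec(o['ee_rot']).as_matrix(); po=np.array([.5823,.1001])
print(np.degrees(np.arctan2(*(o['position'][:2]-po)[::-1]))%360, np.hypot(*(o['position'][:2]-po)))
for a in (252,256,260,262,264,266,268):
    th=np.radians(a); X=np.r_[po+.0785*np.array([np.cos(th),np.sin(th)]),.0781]
    print(a,X.round(4),(R.T@(X-o['position'])/.5).round(3))
im,d=shot('side','s10')
cv2.imwrite('pics/s10c.png',cv2.resize(im[150:240,290:370,::-1],None,fx=6.5,fy=6.5,interpolation=0))
E
```

```text
t 13.45 p [0.5532 0.0259 0.079 ] yaw -19.86 tilt 0.06 F [-1.25  0.77  0.11] M [0.19 0.08 0.  ] w 23.2 q [ 0.22  0.51 -0.5   1.86  0.32  0.85 -0.79]
248.57142548778518 0.07970452206719379
252 [0.558  0.0254 0.0781] [ 0.009 -0.002  0.002]
256 [0.5633 0.0239 0.0781] [ 0.02  -0.003  0.002]
260 [0.5687 0.0228 0.0781] [ 0.031 -0.005  0.002]
262 [0.5714 0.0224 0.0781] [ 0.037 -0.006  0.002]
264 [0.5741 0.022  0.0781] [ 0.042 -0.007  0.002]
266 [0.5768 0.0218 0.0781] [ 0.047 -0.008  0.002]
268 [0.5796 0.0216 0.0781] [ 0.053 -0.01   0.002]
```

View pics/s10c.png

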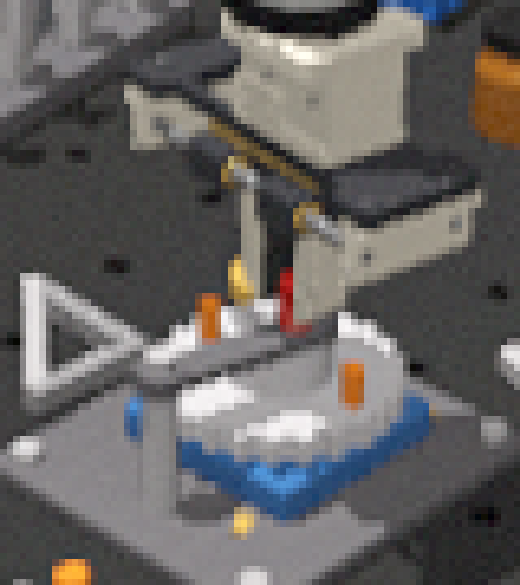

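The knob, at about (335,197), is travelling with the fingers over the hub. I'll continue to the stop, watching the force.

play_rows --rows '[[[0.01, -0.002, 0], [0, 0, -0.06], -0.5], [[0.02, -0.003, 0], [0, 0, -0.1], -0.5], [[0.028, -0.004, 0], [0, 0, -0.14], -0.5], [[0.034, -0.005, 0], [0, 0, -0.16], -0.5], [[0.034, -0.005, 0], [0, 0, -0.16], -0.5]]'

```text
clock: 14.0
position: [0.57, 0.0231, 0.0785]
ee_rot: [3.128, -0.293, 0.001]
force: [0.7, 0.5, 0.6]
width: 0.245
```

```bash
python3 - <<'E'
from p import *
st()
E
```

```text
t 14.0 p [0.57   0.0231 0.0785] yaw -10.69 tilt 0.05 F [0.72 0.48 0.56] M [-0.02 -0.11 -0.03] w 22.5 q [ 0.25  0.54 -0.54  1.82  0.35  0.88 -0.64]
```

play_rows --rows '[[[0.003, 0, 0], [0, 0, 0], -0.5], [[0.006, 0, 0], [0, 0, 0], -0.5], [[0.006, 0, 0], [0, 0, 0], -0.5]]'

```text
clock: 14.3
position: [0.5714, 0.023, 0.0781]
ee_rot: [3.128, -0.291, -0.003]
force: [-5.5, -0.2, 3.3]
width: 0.252
```

```bash
python3 - <<'E'
from p import *
st()
E
```

```text
t 14.3 p [0.5714 0.023  0.0781] yaw -10.62 tilt 0.12 F [-5.46 -0.24  3.28] M [-0.01  1.    0.01] w 23.2 q [ 0.24  0.55 -0.54  1.81  0.35  0.88 -0.64]
```

play_rows --rows '[[[0.002, 0, 0], [0, 0, 0], -0.5], [[0.002, 0, 0], [0, 0, 0], -0.5]]'

```text
clock: 14.5
position: [0.5714, 0.023, 0.078]
ee_rot: [3.127, -0.29, -0.006]
force: [-8.4, -0.1, 6.4]
width: 0.251
```

```bash
python3 - <<'E'
from p import *
st()
E
```

```text
t 14.5 p [0.5714 0.023  0.078 ] yaw -10.6 tilt 0.21 F [-8.36 -0.1   6.42] M [ 0.11  1.79 -0.03] w 23.1 q [ 0.24  0.55 -0.54  1.81  0.35  0.88 -0.64]
```

The force built up with no motion, so the keeper is at its stop. I'll open, lift straight up, and clear the view.

play_rows --rows '[[[-0.005, 0, 0], [0, 0, 0], -0.3], [[-0.005, 0, 0], [0, 0, 0], -0.2], [[-0.005, 0, 0], [0, 0, 0], -0.2], [[-0.005, 0, -0.04], [0, 0, 0], -0.2], [[-0.005, 0, -0.12], [0, 0, 0], -0.2], [[-0.005, 0, -0.22], [0, 0, 0], -0.2], [[-0.005, 0, -0.28], [0, 0, 0], -0.2]]'

```text
clock: 15.2
position: [0.5724, 0.0236, 0.2218]
ee_rot: [-3.127, 0.29, -0.006]
force: [0.2, 0.8, -0.1]
width: 0.398
```

```bash
python3 - <<'E'
from p import *
st(); plan([.38,.17,.24],-20)
E
```

```text
t 15.2 p [0.5724 0.0236 0.2218] yaw -10.59 tilt 0.24 F [ 0.2   0.81 -0.08] M [-0.01 -0.14  0.03] w 36.6 q [ 0.29  0.4  -0.59  1.64  0.24  1.17 -0.54]
shift [-0.432 -0.217 -0.038] turn [-0.002 -0.004  0.157]
```

play_rows --rows '[[[-0.43, -0.217, -0.038], [0, 0, 0.15], -0.2], [[-0.43, -0.217, -0.038], [0, 0, 0.15], -0.2], [[-0.43, -0.217, -0.038], [0, 0, 0.15], -0.2], [[-0.43, -0.217, -0.038], [0, 0, 0.15], -0.2], [[-0.43, -0.217, -0.038], [0, 0, 0.15], -0.2], [[-0.43, -0.217, -0.038], [0, 0, 0.15], -0.2], [[-0.43, -0.217, -0.038], [0, 0, 0.15], -0.2], [[-0.43, -0.217, -0.038], [0, 0, 0.15], -0.2]]'

```text
clock: 16.0
position: [0.3807, 0.1686, 0.2372]
ee_rot: [-3.095, 0.537, -0.001]
force: [1.5, -0.4, -0.1]
width: 0.399
```

```bash
python3 - <<'E'
from p import *
from chk import chk
st(); chk('t6')
z=np.load('pics/t6.npz');P=ondepth('top',np.stack(np.meshgrid(np.arange(265,355),np.arange(150,250)),-1).reshape(-1,2),z['d'][150:250,265:355].ravel())
m=(P[:,2]>.112)&(P[:,2]<.13)&(P[:,0]>.5); k=P[m].mean(0); v=k[:2]-[.5824,.1001]; print('knob',m.sum(),k,'dir',np.degrees(np.arctan2(v[1],v[0]))%360)
a=np.load('pics/top0.npz')['im'].astype(int);b=z['im'].astype(int); D=(abs(a-b).max(2)>60).astype('uint8')*255; cv2.imwrite('pics/diff.png',D)
E
```

```text
t 16.0 p [0.3807 0.1686 0.2372] yaw -19.68 tilt 0.03 F [ 1.55 -0.41 -0.14] M [-0.06 -0.13 -0.03] w 36.7 q [ 0.11  0.12 -0.71  1.95  0.09  1.1  -0.98]
disc 1022 z 0.053957384142887865 slope deg [0.10474375 0.08078009]
hub z 0.0825634016645167
pins 28
[165. 166. 167. 168. 168. 168. 169. 170. 170. 170. 171. 171. 171. 172.
 172. 173. 173. 174. 174. 174. 175. 175. 175. 176. 177. 177. 177. 179.]
knob 33 [0.5686 0.0205 0.1209]
knob 34 [0.56878761 0.02105118 0.12099208] dir 260.2293624631312
```

View pics/t6c.png

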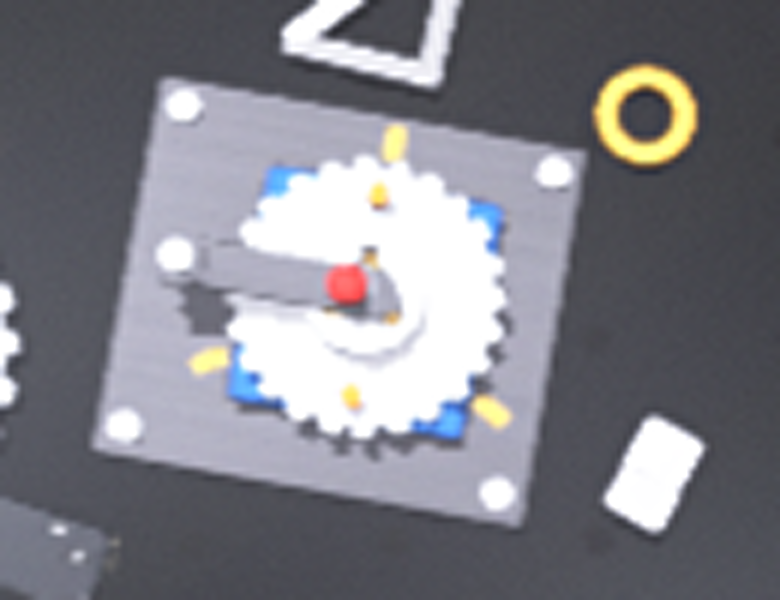

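View pics/diff.png

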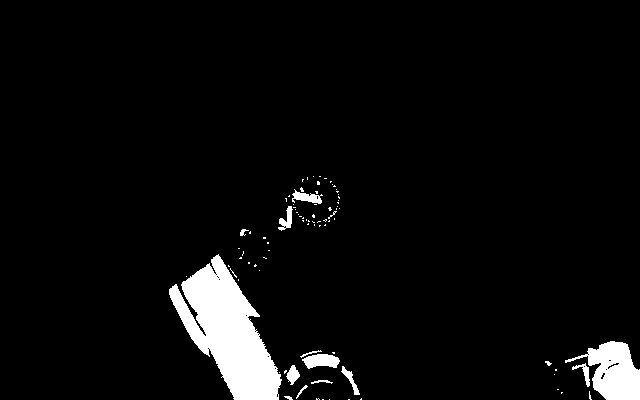

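The top view shows the keeper lying across the hub with the knob at crop (345,284), its direction 260.2° against about 260.5° expected at the stop. The difference image shows that only the wheel, keeper and robot changed.

```bash
python3 -c "
from cell import arm
print(arm.sign_off())"
```

```text
the job is handed in; nothing more can be done
None
```

The wheel is home on its collar and the keeper is across the hub at its stop. I handed the job in at about 16 s of the 45 s allowed.

- **Wheel:** I straddled the hub with the fingers, pressed on the face, and turned the wheel clockwise by its pins until it dropped. I then pushed it down evenly until it seated firmly at about 21 N. The top camera puts the disc face at z = 54 mm, level to about 0.2°, with the brass keys visible in all three keyways.
- **Keeper:** I caged the red knob and swung it until it stopped moving under about 8 N. The knob then stood at 260.2° seen from the post, against about 260.5° expected at the stop, which is within measurement error.
- **Bystanders:** A before-and-after difference of the top view shows no bystander moved; only the wheel, keeper and robot changed. The tool was clear of everything at hand-in.
- **Disagreement in the readings:** The fingertips sat about 23 mm above the reported tool position, where the stated geometry puts them 8 mm below it. I followed the camera depth and the contact force instead, and the final checks agree with that.
- **Hub-height reading:** The last hub-height reading was 82.6 mm because the keeper arm was in the sample. Before the swing it read 79.8 mm, matching the expected 80 mm.

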